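Lay the spare mixer roller in its V-cradle and chock it

ROBOT

A 6-joint arm with a two-finger parallel gripper is mounted at the origin on a cart in front of the work surface, level with it; the furniture and walls round the work are solid. World frame = base frame: x ahead of the robot, y to its left, z up, the work surface at z = 0. Lengths are in m, angles in rad, forces in N, time in s.
With the tool pointing down it reaches from about 0.3 to 0.75 m from the base axis. Payload 8.5 kg.
Tool frame: the origin (TCP) lies at the very end of the fingers, on their centre line; the grasp point (between the pads) lies 19 mm behind it (robot.pinch_z is the distance from the TCP to the grasp point, in m); z points along the fingers, y is the line along which they close (so a half turn about z gives the same grasp; the last joint's range is limited). The gripper opens to 85 mm and grips with 20 to 120 N. Pads are 22 mm wide; open, the fingers measure 114 mm over their backs; the gripper's body (76 mm by 85 mm) begins 54 mm behind the grasp point. The pads swing forward as they close: fully open they stand 13 mm farther back than shut.
Start: joints at [1.125, 0.381, 1.297, -0, 1.464, -0.215], TCP at [0.126, 0.535, 0.231] pointing down, gripper open.
Joint ranges: [-3.11, 3.11], [-0.89, 2.33], [0.22, 2.48], [-1.42, 4.56], [0.17, 2.85], [-2.88, 2.88]. Speed limits (rad/s): [2.39, 2.39, 3.14, 3.14, 3.14, 3.14].

INTERFACE

Orientations are given as a unit quaternion [x, y, z, w].
In Python, from plant import robot, imaging, order, finder gives the robot as it stands. The module is installed in compiled form; this text tells all that it offers.
- The arm moves only by the tool jog_arm, never from a script. Its argument "moves" is a list that holds one entry, the list of rows, each a list of 6 numbers: the shift along the tool's x, y, z in cm, then the turn, a rotation vector about the tool's x, y, z in rad. In form: [[[dx, dy, dz, ax, ay, az], ...]]. A call has 1 to 5 rows; each row is the pose to reach, as a shift and turn from the pose commanded when the call began, along the tool's axes at that moment; what a row does not reach only later rows make up. A row lasts 1/8 s, in which the tool goes at most 62.5 mm and 10.7 degrees, less where a joint would pass 70% of its speed; a pose out of reach is approached as far as the arm can. A call with a gripper value outside its range is refused whole. "fingers" is the opening, from 0 (shut) to 1 (fully open), set as the call begins (left out, the last holds). The fingers move at their own pace and stop on an object; the grip force is fixed at half the most. Time passes only in rows, so rows that repeat a pose let the fingers close. It gives the time, the measured TCP pose, the force, the opening and the grip force at its end, in the units of the state.
- robot.observe(): the state, without advancing time (a new reading comes with each control period).
- imaging.capture(name): name is "scene" or "top" or "wrist"; returns the picture (480x640x3 uint8, blue, green, red); there is no depth.
- imaging.camera_params(name): a dict with "mtx" (3x3 intrinsics, pixels), "rvec" (rotation vector, rad) and "tvec" (3), from world to camera coordinates, as OpenCV has them. Camera axes: x right, y down, z forward; pixel columns grow to the right and rows downward; lengths in m; the calibration is good to about 2 mm. A picture is of the moment at which its call begins: read the wrist's pose just before it. camera_params takes no time and is no camera call; for the wrist camera it gives the pose at the moment of the call.
- order.finish_job(): hands the job in; it is judged then, once.
Trained networks look in the newest picture that a camera, given by its name, has taken for a name from the list of things; names that differ only in an ending like _2 or _b are one class to them, and where a whole thing is asked for, a point or a joint stands for the part that bears it (a point fixed in the world has none). Each returns a list of dicts, best first, with "confidence" (0 to 1); they miss things now and then, are a little off and sometimes report something else, mostly with a low value. They report only what shows in the picture. A call takes as long as a camera call.
- finder.spot_in(camera, query): "box" ([left, top, right, bottom] in pixels, round what is visible of it).
- finder.place_of(camera, query): "point" ([row, column] in pixels: a listed point, or the origin of a listed thing).
The state is a dict: "t": time; "qpos": joint angles; "joint_vel": joint speeds; "tau": joint torques, N m; "eef_pos": TCP position; "tcp_rot": TCP orientation; "ft_force": force on the tool from outside, world axes, zero at the start; "torque": the same for the moment, N m; "gripper_width": finger opening in m; "finger_force": force on a finger pad.
Only numpy, scipy, OpenCV 4.12 (cv2) and the standard library are available. Lean on these libraries where they do the work, as an engineer would, in place of code of your own. Each camera call takes 0.05 s, during which the arm holds its last target. There are 200 camera calls.

TASK

Draw the roller out from under the hood of its trough by the end that sticks out and let it lie in the open part, then take it again round its middle, lower it into both V-blocks of the cradle and let go only once it rests there. Then set the wedge chock flat on the cradle's platform, thin edge first, and push it up against the middle of the roller so that it cannot roll, and leave the sample cup and the timer where they stand.

Things in the scene. Friction and masses are not known exactly. Their poses are not given: they have to be found in the camera images.
- roller: plain round aluminium roller, 30 mm diameter, 160 mm long, 0.3 kg; origin at its centre, x along its axis (it may turn about it). At the start it lies in the trough with about 64 mm (56 to 72) of one end sticking out of the hood
- trough: white plastic storage trough, fixed, 292 mm long, 44 mm wide; origin on the worktop below the middle of the hood's mouth; x along the trough from the hood towards its open end, z up. The hood, 46 mm high, covers x -108 to 0 mm and the roller's hidden part; the open part runs from x 0 to a 9 mm high end stop at x 180 mm
- trough_open (a point): point in the open part of the trough, 90 mm in front of the hood: where the roller's centre should come when it is drawn out, +-10 mm along the trough, 18 mm over the worktop. The roller slides on a floor 3 mm over the worktop between lips 7 mm high, outer faces 29 mm apart; beside the lips is only the 3 mm base plate, so fingers have room on both sides of the roller
- cradle: white plastic cradle, fixed; origin on the worktop below the axis of the seated roller, y along that axis, z up. Base plate 6 mm thick. Two V-blocks at y 62 to 76 mm either side (124 mm clear between), x +-32 mm, top 34 mm over the worktop, slopes 40 degrees from level. End cheeks, top 41 mm over the worktop, inner faces at y +-87 mm, leave the roller 7 mm at each end
- cradle_seat (a point): centre of the roller when it is seated in the V-blocks: 32 mm over the worktop, middle of the cradle; the roller's underside is then 11 mm clear of the base plate. Its axes are the cradle's
- cradle_platform (a point): point on the flat chock platform in the cradle's middle, 50 mm before the seat (cradle x -50 mm, towards the robot), 6 mm over the worktop. The platform is 100 mm wide and runs from cradle x -84 mm to under the roller
- chock: black rubber wedge chock, loose on the worktop, 50 mm long in x, 32 mm wide in y, 34 mm high, 0.1 kg; origin in its underside, z up, x towards its thin edge. Full-height block from x -26 to -6 mm, then a 45 degree slope down to an edge 4 mm high at x 24 mm. On the platform, pointing along cradle +x, its slope touches the seated roller when its origin is at cradle x -23 mm
- sample_cup: white sample cup with yellow lid, 64 mm diameter, 66 mm high, a bystander; origin at its underside
- timer: white table timer, 58 x 66 x 19 mm, a bystander; origin at its underside

How it is judged:
On the way, in this order (a step that is already met when the one before it is completed fails the run):
1. the roller is drawn clear of the hood and lies released and at rest in the open part of the trough (x of roller in the frame of trough above 0.076 m and z of roller in the frame of trough below 0.023 m and y of roller in the frame of trough between -0.008 and 0.008 m and contact force between roller and the fingers below 0.2 N and linear speed of roller below 0.03 m/s), for 0.1 s.
2. the roller is lowered into both V-blocks (axis within 6 mm of its seat) while the fingers still hold it (x of roller in the frame of cradle between -0.006 and 0.006 m and y of roller in the frame of cradle between -0.0095 and 0.0095 m and z of roller in the frame of cradle between 0.026 and 0.038 m and angle between the x axis of roller and the y axis of cradle, either way round below 0.09 rad and contact force between roller and the fingers above 0.5 N and contact force between roller and cradle above 0.2 N), for 0.05 s.
3. after that the chock stands on the platform against the roller (x of roller in the frame of cradle between -0.006 and 0.006 m and y of roller in the frame of cradle between -0.0095 and 0.0095 m and z of roller in the frame of cradle between 0.026 and 0.038 m and angle between the x axis of roller and the y axis of cradle, either way round below 0.09 rad and x of chock in the frame of cradle between -0.0315 and -0.016 m and y of chock in the frame of cradle between -0.035 and 0.035 m and z of chock in the frame of cradle between 0.002 and 0.01 m and angle between chock's own z axis and vertical below 0.1 rad and angle between the x axis of chock and the x axis of cradle, either way round below 0.26 rad and x of cradle in the frame of chock above 0 m), for 0.2 s.
At the end, for the whole second after the job is handed in: The roller rests in both V-blocks, axis within 6 mm of its seat and 5 degrees of the cradle's axis. The chock stands flat on the platform, thin edge to the roller within 15 degrees, within 35 mm of the cradle's middle, touching the roller or at most 6 mm short of it (all of step 3 and linear speed of each of roller, chock below 0.02 m/s).
It fails at once if the sample cup or the timer is pushed more than 30 mm from its place (distance of any of sample_cup, timer from where it was at the start of the episode above 0.03 m).
It also fails if it takes over 66 s, if anything falls off the work surface, if the arm or the gripper's body presses on something with over 40 N, if the wrist force passes 120 N, or if a joint passes its speed limit or range.

## Working session

There is one attempt and no reset: what is moved stays moved. The work goes in short steps, Python scripts to look and compute and a tool call to move; the robot and the scene stay as the last step left them, time stands still between calls to the robot, and variables do not carry over. Pictures are saved under pics/ and viewed, at most 10 in all, crops included, and the job is handed in when it is done.

Besides the shell and the picture viewer there is one more tool, called after ">>>" as name([rows], argument=value, ...), one row to a line, values as JSON. jog_arm: Moves the arm, as the interface text tells. Its arguments: {"type":"object","properties":{"moves":{"type":"array"},"fingers":{"type":"number"}},"required":["moves"]}

```bash
mkdir -p pics
cat > h.py <<'E'
import numpy as np, cv2
from scipy.spatial.transform import Rotation as R
from plant import robot, imaging, order, finder
def ray(cam,uv,z):
    p=imaging.camera_params(cam); K=np.array(p["mtx"]);Rm=cv2.Rodrigues(np.array(p["rvec"],float))[0];t=np.array(p["tvec"]).ravel()
    d=Rm.T@np.linalg.inv(K)@np.array([uv[0],uv[1],1.]); c=-Rm.T@t
    return c+d*(z-c[2])/d[2]
def proj(cam,P):
    p=imaging.camera_params(cam)
    return cv2.projectPoints(np.array(P,float).reshape(-1,3),np.array(p["rvec"],float),np.array(p["tvec"],float),np.array(p["mtx"]),None)[0].reshape(-1,2)
def cmd(pos,yaw_axis_y=None):
    "tool-frame shift in cm to world pos"
    s=robot.observe(); return R.from_quat(s["tcp_rot"]).inv().apply(np.array(pos)-s["eef_pos"])*100
E
python3 - <<'E'
from h import *
s=robot.observe();print({k:np.round(v,3) for k,v in s.items()}, robot.pinch_z)
print(R.from_quat(s["tcp_rot"]).as_matrix().round(3))
Z={"roller":.018,"trough":0,"trough_open":.018,"cradle":0,"cradle_seat":.032,"cradle_platform":.006,"chock":0,"sample_cup":0,"timer":0}
for c in ("top","scene"):
    cv2.imwrite(f"pics/{c}.png",imaging.capture(c))
    for q,z in Z.items():
        for r in finder.place_of(c,q)[:2]:
            rr,cc=r["point"]; print(c,q,round(r["confidence"],2),np.round([cc,rr]),ray(c,(cc,rr),z).round(4))
E
```

```text
{'t': np.float64(0.0), 'qpos': array([ 1.125,  0.381,  1.298,  0.   ,  1.464, -0.215]), 'joint_vel': array([-0.001, -0.003, -0.001, -0.001, -0.   ,  0.   ]), 'tau': array([-0.0000e+00, -4.4847e+01, -2.3128e+01, -0.0000e+00,  5.0000e-03,
       -0.0000e+00]), 'eef_pos': array([0.126, 0.535, 0.231]), 'tcp_rot': array([ 0.115,  0.993, -0.001, -0.   ]), 'ft_force': array([0.036, 0.065, 0.205]), 'torque': array([0.02 , 0.002, 0.012]), 'finger_force': np.float64(0.0), 'gripper_width': np.float64(0.085)} 0.0187
[[-0.973  0.229 -0.001]
 [ 0.229  0.973 -0.001]
 [ 0.    -0.001 -1.   ]]
top roller 0.75 [190. 288.] [0.4238 0.2912 0.018 ]
top trough 0.56 [197. 287.] [0.4272 0.279  0.    ]
top trough_open 0.8 [234. 281.] [0.4398 0.1801 0.018 ]
top cradle 0.56 [302. 202.] [0.6464 0.0043 0.    ]
top cradle_seat 0.73 [306. 198.] [ 0.6496 -0.008   0.032 ]
top cradle_seat 0.62 [190. 285.] [0.4299 0.2883 0.032 ]
top cradle_platform 0.77 [301. 223.] [0.5881 0.0071 0.006 ]
top cradle_platform 0.22 [232. 283.] [0.4341 0.1866 0.006 ]
top chock 0.7 [399. 299.] [ 0.3887 -0.2443  0.    ]
top sample_cup 0.66 [344. 248.] [ 0.5212 -0.1037  0.    ]
top timer 0.66 [463. 300.] [ 0.3843 -0.4097  0.    ]
scene roller 0.66 [188. 194.] [0.4255 0.2934 0.018 ]
scene trough 0.98 [193. 202.] [0.4269 0.2773 0.    ]
scene trough 0.73 [187. 192.] [0.4416 0.3234 0.    ]
scene trough_open 0.2 [195. 204.] [0.413  0.2467 0.018 ]
scene cradle 0.77 [333. 206.] [0.6424 0.0072 0.    ]
scene cradle 0.6 [324. 220.] [ 0.5907 -0.009   0.    ]
scene cradle_seat 0.86 [331. 200.] [0.6297 0.0025 0.032 ]
scene cradle_platform 0.78 [323. 217.] [ 0.5918 -0.0049  0.006 ]
scene chock 0.97 [345. 329.] [ 0.3802 -0.2494  0.    ]
scene sample_cup 0.92 [338. 252.] [ 0.532  -0.1029  0.    ]
scene timer 0.62 [418. 378.] [ 0.3834 -0.4118  0.    ]
```

Run:
```python
import cv2
t=cv2.imread("pics/top.png")[170:350,140:500]
cv2.imwrite("pics/c1.png",cv2.resize(t,(800,400),interpolation=cv2.INTER_CUBIC))
```

```text
(no output)
```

View pics/c1.png

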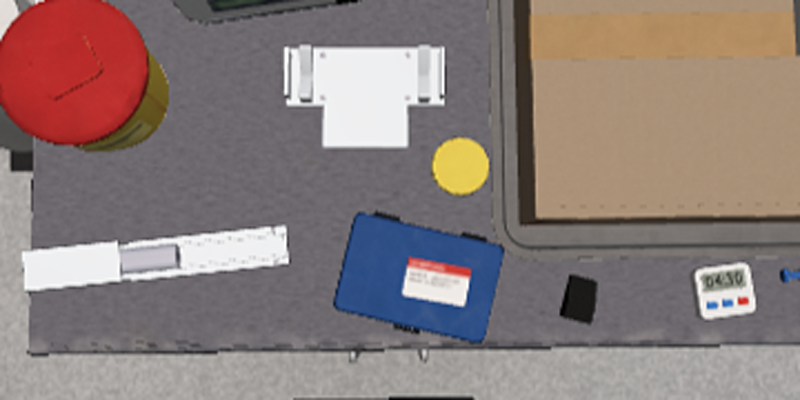

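View pics/scene.png

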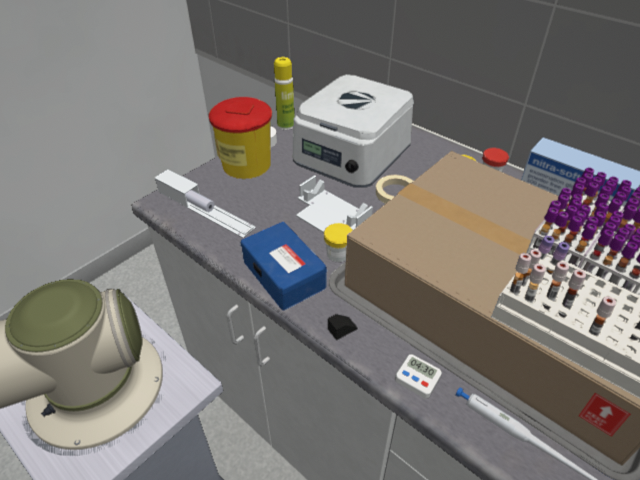

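The top view shows the trough at left (hood crop 25–120, roller stub 120–180, open end at 288), the cradle at (365,75) with its platform towards the robot, and the chock at (578,298). The yellow-lidded cup is at (460,165) and the timer at (725,290). The scene view agrees, but which way the chock points still has to be checked. Next I get the trough line and bring the wrist camera over it.

```bash
cat >> h.py <<'E'
def plan(pos,ang,name=""):
    "total tool-frame shift (cm) + rotvec to reach TCP pos pointing down with tool x at world angle ang (deg)"
    s=robot.observe(); R0=R.from_quat(s["tcp_rot"]); a=np.radians(ang)
    x=np.array([np.cos(a),np.sin(a),0]); z=np.array([0,0,-1.]); M=R.from_matrix(np.c_[x,np.cross(z,x),z])
    print(name,"shift",(R0.inv().apply(np.array(pos)-s["eef_pos"])*100).round(2),"rot",(R0.inv()*M).as_rotvec().round(3))
E
python3 - <<'E'
from h import *
f=lambda u,v,z: ray("top",(140+u/2.2222,170+v/2.2222),z)[:2]
A=(f(23,252,.046)+f(27,291,.046))/2; M=(f(118,240,.046)+f(122,282,.046))/2; E=(f(286.5,227,.006)+f(289,263,.006))/2
print(A,M,E,np.linalg.norm(A-M),np.linalg.norm(E-M),[np.degrees(np.arctan2(*(b-a)[::-1])) for a,b in((A,M),(M,E),(A,E))])
C=[f(*p,z) for p,z in (((323,147),.006),((408,147),.006),((284,47),.006),((445,47),.006))]
print(np.round(C,4))
plan((.43,.2,.27),95)
E
```

```text
[0.41415667 0.37870032] [0.42441503 0.27289154] [0.44089529 0.08994407] 0.10630489573403566 0.18368826341627145 [np.float64(-84.4623761069113), np.float64(-84.8525778587501), np.float64(-84.70953895925177)]
[[ 0.555   0.0485]
 [ 0.5537 -0.0513]
 [ 0.6751  0.0941]
 [ 0.6726 -0.0968]]
 shift [-37.29 -25.69  -3.87] rot [0.    0.    1.253]
```

>>> jog_arm([
  [[-7.5,-5.1,-3.87,0,0,0.18],[-15,-10.3,-3.87,0,0,0.36],[-22.4,-15.4,-3.87,0,0,0.54],[-28,-19.5,-3.87,0,0,0.72],[-33,-22.8,-3.87,0,0,0.9]],
])

```text
t: 1.62
eef_pos: [0.3327, 0.3061, 0.2688]
tcp_rot: [0.538, 0.843, 0.0, 0.0]
ft_force: [0.7, 0.7, -0.4]
gripper_width: 0.0857
finger_force: 0.0
```

```bash
python3 -c "
from h import *
print(robot.observe()['eef_pos'],robot.observe()['t']);plan((.42,.17,.25),95.2)"
```

```text
[0.33271457 0.30605823 0.26883377] 1.625
 shift [-16.02   2.19   1.88] rot [ 0.001 -0.     0.343]
```

>>> jog_arm([
  [[-6,1,0.9,0,0,0.17],[-12,2,1.9,0,0,0.34],[-16,2.2,1.9,0,0,0.34],[-16,2.2,1.9,0,0,0.34]],
])

```text
t: 2.12
eef_pos: [0.4208, 0.1704, 0.2493]
tcp_rot: [0.672, 0.74, -0.0, 0.0]
ft_force: [-0.1, 0.1, -0.9]
gripper_width: 0.0855
finger_force: 0.0
```

Run:
```python
from h import *
s=robot.observe();print(s["eef_pos"],s["t"])
cv2.imwrite("pics/w1.png",imaging.capture("wrist"))
for q,z in {"roller":.018,"trough":0,"trough_open":.018}.items():
    for r in finder.place_of("wrist",q)[:2]:
        rr,cc=r["point"]; print(q,round(r["confidence"],2),np.round([cc,rr]),ray("wrist",(cc,rr),z).round(4))
print(finder.spot_in("wrist","roller"))
o=np.array([.4245,.273]);a=np.radians(-84.8)
print(proj("wrist",[[*(o+.064*np.array([np.cos(a),np.sin(a)])),.018]]))
```

```text
[0.42081073 0.17037401 0.24932648] 2.125
trough 0.85 [336.  89.] [0.4224 0.2731 0.    ]
trough_open 0.95 [337. 190.] [0.4323 0.1859 0.018 ]
[{'box': [323.9, 80.3, 358.8, 158.1], 'confidence': 0.64}, {'box': [312.7, 1.8, 372.9, 281.4], 'confidence': 0.17}]
[[337.60489374 163.85547668]]
```

View pics/w1.png

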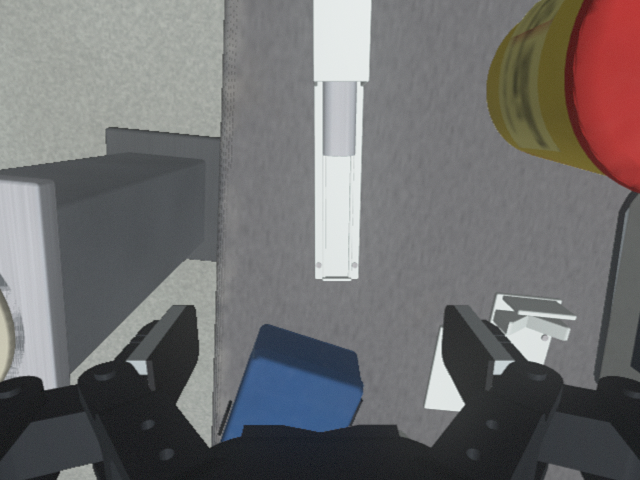

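The wrist view shows the trough running nearly straight down the picture. The hood mouth is at row 80, the roller stub covers columns 323–356 and ends at row 157, and the end stop is at row 280.

Run:
```python
from h import *
f=lambda u,v,z: ray("wrist",(u,v),z)[:2]
m=(f(313.5,80,.046)+f(369.5,80,.046))/2; e=(f(316,279,.003)+f(358,279,.003))/2
r=f(340,156,.018); r0=f(339.5,95,.018)
a=np.degrees(np.arctan2(*(e-m)[::-1]));d=(e-m)/np.linalg.norm(e-m)
print(m,e,np.linalg.norm(e-m),a,"roller end",r,(r-m)@d, "lat",(r-m)@[-d[1],d[0]],(r0-m)@[-d[1],d[0]])
g=m+d*.044; print(g); plan((*g,.08),a+180,"above"); plan((*g,.005),a+180,"down")
```

```text
[0.42460816 0.27662345] [0.44330216 0.09408324] 0.18349494175634568 -84.15270779560824 roller end [0.43165243 0.21635346] 0.06067405277171482 lat 0.0008674629226219461 -0.000165297468669954
[0.42909077 0.23285238]
above shift [ 5.84  1.58 16.96] rot [ 0. -0. -0.]
down shift [ 5.83  1.58 24.46] rot [ 0. -0. -0.]
```

>>> jog_arm([
  [[3,0.8,5,0,0,0],[5.84,1.58,10.5,0,0,0],[5.84,1.58,16,0,0,0],[5.84,1.58,21,0,0,0],[5.84,1.58,22,0,0,0]],
])

```text
t: 3.0
eef_pos: [0.4279, 0.2324, 0.0275]
tcp_rot: [0.67, 0.742, -0.002, -0.001]
ft_force: [0.7, 0.0, 0.9]
gripper_width: 0.0855
finger_force: 0.0
```

Run:
```python
from h import *
print(robot.observe()["eef_pos"])
plan((.4291,.2329,.005),95.8)
im=imaging.capture("wrist");cv2.imwrite("pics/w2.png",im)
```

```text
[0.42791135 0.23242623 0.02753775]
 shift [0.04 0.13 2.25] rot [-0.005  0.001  0.   ]
```

View pics/w2.png

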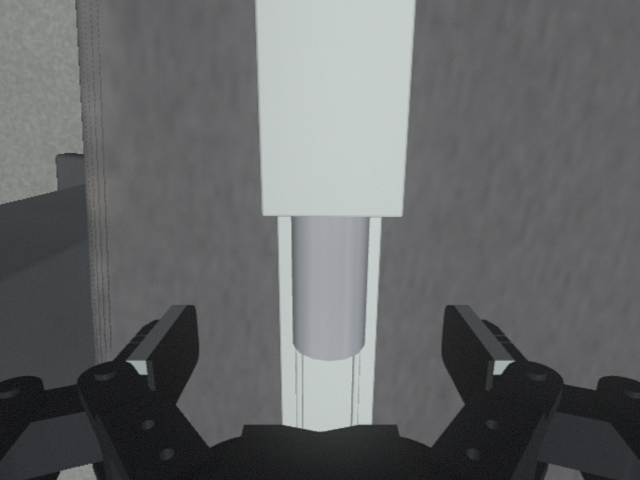

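Run:
```python
from h import *
for uv in ((330,345),(329.5,230)): print(ray("wrist",uv,.018))
print(ray("wrist",(332.5,215),.046),ray("wrist",(330,300),.007))
```

```text
[0.4333817  0.21344077 0.018     ]
[0.42798264 0.26203888 0.018     ]
[0.42709211 0.27384074 0.046     ] [0.43198993 0.22858289 0.007     ]
```

>>> jog_arm([
  [[0,0.3,1.2,-0.005,0,0],[0,0.3,2.2,-0.005,0,0],[0,0.3,2.2,-0.005,0,0]],
])

```text
t: 3.42
eef_pos: [0.4326, 0.2323, 0.0075]
tcp_rot: [0.671, 0.742, 0.002, 0.002]
ft_force: [-0.2, 0.1, 0.3]
gripper_width: 0.0852
finger_force: 0.0
```

>>> jog_arm([
  [[0,0,0,0,0,0],[0,0,0,0,0,0],[0,0,0,0,0,0],[0,0,0,0,0,0],[0,0,0,0,0,0]],
], fingers=0)

```text
t: 4.05
eef_pos: [0.4327, 0.2323, 0.008]
tcp_rot: [0.671, 0.742, 0.002, 0.002]
ft_force: [-1.6, -0.7, 4.6]
gripper_width: 0.0282
finger_force: 58.7
```

>>> jog_arm([
  [[-1.5,0,0,0,0,0],[-3.5,0,0,0,0,0],[-5.5,0,0,0,0,0],[-7.5,0,0,0,0,0],[-9,0,0,0,0,0]],
])

```text
t: 4.68
eef_pos: [0.4417, 0.1419, 0.008]
tcp_rot: [0.671, 0.741, 0.002, 0.002]
ft_force: [-1.3, 5.8, 6.9]
gripper_width: 0.028
finger_force: 59.2
```

>>> jog_arm([
  [[-1,0,0,0,0,0],[-1.8,0,0,0,0,0],[-1.8,0,0,0,0,0]],
])

```text
t: 5.05
eef_pos: [0.4435, 0.1237, 0.008]
tcp_rot: [0.671, 0.741, 0.002, 0.002]
ft_force: [-1.4, -2.8, 7.4]
gripper_width: 0.0278
finger_force: 59.3
```

>>> jog_arm([
  [[0,0,0,0,0,0],[0,0,0,0,0,0],[0,0,0,0,0,0],[0,0,0,0,0,0],[0,0,0,0,0,0]],
], fingers=1)

```text
t: 5.68
eef_pos: [0.4434, 0.1249, 0.0075]
tcp_rot: [0.671, 0.742, 0.002, 0.002]
ft_force: [0.4, 1.3, 0.1]
gripper_width: 0.0854
finger_force: 0.0
```

>>> jog_arm([
  [[0,0,-3,0,0,0],[0,0,-6,0,0,0],[0,0,-9,0,0,0],[0,0,-9,0,0,0]],
])

```text
t: 6.18
eef_pos: [0.4438, 0.1249, 0.0991]
tcp_rot: [0.671, 0.742, 0.003, 0.003]
ft_force: [0.7, -0.6, -1.3]
gripper_width: 0.0856
finger_force: 0.0
```

Run:
```python
from h import *
print(robot.observe()["eef_pos"])
im=imaging.capture("wrist");cv2.imwrite("pics/w3.png",im)
for q,z in {"roller":.018,"trough":0,"trough_open":.018}.items():
    for r in finder.place_of("wrist",q)[:1]:
        rr,cc=r["point"]; print(q,round(r["confidence"],2),np.round([cc,rr]),ray("wrist",(cc,rr),z).round(4))
```

```text
[0.44382932 0.12486967 0.09910173]
roller 0.79 [318. 135.] [0.4346 0.1872 0.018 ]
```

View pics/w3.png

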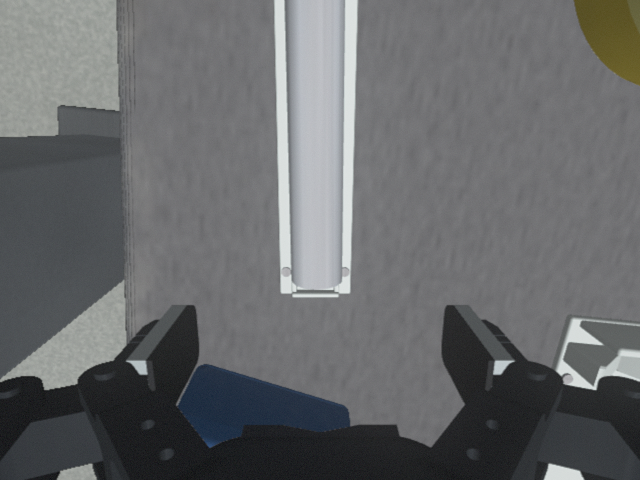

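The roller lies straight in the open part, at columns 291–342. Its near end is at row ~287, just short of the end stop at row 294. The hood is out of view.

Run:
```python
from h import *
e=ray("wrist",(317,286),.016)[:2]; far=ray("wrist",(317,20),.018)[:2]; st=ray("wrist",(315.5,296),.003)[:2]
d=(far-e)/np.linalg.norm(far-e); c=e+.08*d; print(e,far,st,np.linalg.norm(st-e),c,np.degrees(np.arctan2(*d[::-1])))
plan((*c,.05),95.8); plan((*c,.004),95.8)
```

```text
[0.44179514 0.10291178] [0.42837198 0.2408915 ] [0.44197791 0.09101085] 0.011902334455441657 [0.43404903 0.18253588] 95.55645403849933
 shift [ 5.83 -0.27  4.65] rot [ 0.003 -0.    -0.001]
 shift [ 5.83 -0.28  9.25] rot [ 0.003 -0.    -0.001]
```

>>> jog_arm([
  [[3,-0.15,0,0,0,0],[5.8,-0.35,3,0,0,0],[5.8,-0.35,6.5,0,0,0],[5.8,-0.35,9.3,0,0,0],[5.8,-0.35,9.3,0,0,0]],
])

```text
t: 7.0
eef_pos: [0.4327, 0.182, 0.0025]
tcp_rot: [0.671, 0.742, -0.0, -0.0]
ft_force: [0.1, 0.4, 0.1]
gripper_width: 0.0853
finger_force: 0.0
```

>>> jog_arm([
  [[0,0,0,0,0,0],[0,0,0,0,0,0],[0,0,0,0,0,0],[0,0,0,0,0,0],[0,0,0,0,0,0]],
], fingers=0)

```text
t: 7.62
eef_pos: [0.436, 0.1824, 0.0054]
tcp_rot: [0.671, 0.741, 0.004, 0.003]
ft_force: [5.4, 0.2, 3.8]
gripper_width: 0.028
finger_force: 59.8
```

>>> jog_arm([
  [[0,0,-2,0,0,0],[0,0,-5,0,0,0],[0,0,-9,0,0,0],[0,0,-13,0,0,0],[0,0,-13,0,0,0]],
])

```text
t: 8.25
eef_pos: [0.4339, 0.1823, 0.1365]
tcp_rot: [0.671, 0.742, 0.003, 0.003]
ft_force: [-0.1, -0.1, -2.9]
gripper_width: 0.028
finger_force: 61.1
```

Run:
```python
from h import *
print(robot.observe()["eef_pos"])
plan((.56,.0,.19),90)
```

```text
[0.43393514 0.18225588 0.13652527]
 shift [-19.39  10.77  -5.25] rot [ 0.009 -0.001  0.1  ]
```

>>> jog_arm([
  [[-5,2.6,-2,0,0,0.03],[-10,5.2,-4,0,0,0.06],[-15,7.8,-6.5,0,0,0.1],[-20,9,-8,0.009,0,0.11],[-23,9,-8,0.009,0,0.11]],
])

```text
t: 8.88
eef_pos: [0.546, -0.0401, 0.2139]
tcp_rot: [0.711, 0.703, -0.002, -0.002]
ft_force: [0.1, -0.1, -1.8]
gripper_width: 0.0283
finger_force: 61.1
```

>>> jog_arm([
  [[0,0,0,0,0,0]],
])

```text
t: 9.0
eef_pos: [0.545, -0.0395, 0.2129]
tcp_rot: [0.712, 0.702, -0.002, -0.003]
ft_force: [-0.0, 0.7, -3.2]
gripper_width: 0.028
finger_force: 61.1
```

Run:
```python
from h import *
print(robot.observe()["eef_pos"])
im=imaging.capture("wrist");cv2.imwrite("pics/w4.png",im)
for q,z in {"roller":.225,"cradle":0,"cradle_seat":.032,"cradle_platform":.006}.items():
    for r in finder.place_of("wrist",q)[:1]:
        rr,cc=r["point"]; print(q,round(r["confidence"],2),np.round([cc,rr]),ray("wrist",(cc,rr),z).round(4))
```

```text
[ 0.54503929 -0.03945321  0.21291925]
roller 0.57 [324. 318.] [ 0.5451 -0.0338  0.225 ]
cradle 0.87 [434. 160.] [0.64   0.0014 0.    ]
cradle_seat 0.84 [447. 163.] [0.6421 0.0018 0.032 ]
```

View pics/w4.png

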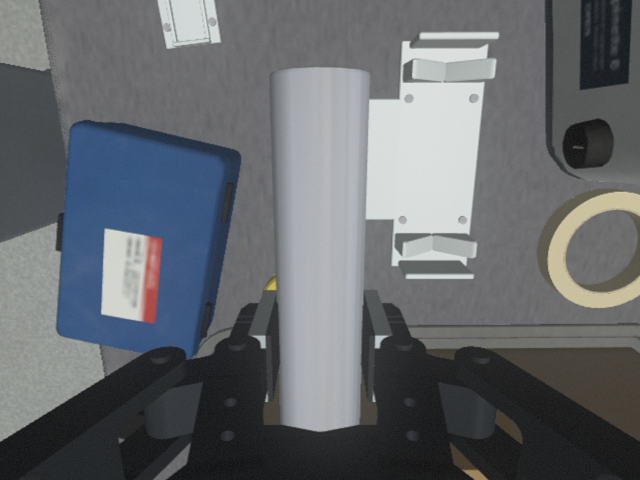

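Roller is held centrally between the pads, columns 272–370. The cradle is at right, with screw holes at (409,99), (474,98), (403,220) and (463,219). Its cheeks are at rows 36 and 270.

Run:
```python
from h import *
f=lambda u,v,z: ray("wrist",(u,v),z)[:2]
H=[f(*p,.006) for p in ((409,99),(474,98.5),(403,220),(463,219))]
print("holes",np.round(H,4),np.mean(H,0), [np.degrees(np.arctan2(*(H[i]-H[j])[::-1])) for i,j in((0,2),(1,3))])
print("platform corners",f(367,99.5,.006),f(366.5,219.5,.006))
print("cheek inner top far",f(417,40,.041),f(498,38.5,.041),"near",f(405,262,.041),f(470,264,.041))
print("Vtop far",f(404,80,.034),f(495,79,.034),"near",f(396,236,.034),f(477,242,.034))
print("roller far end",f(321,68,.2325),f(321,72,.2255))
print(robot.observe()["eef_pos"])
p=imaging.camera_params("wrist");Rm=cv2.Rodrigues(np.array(p["rvec"],float))[0];print(-Rm.T@np.array(p["tvec"]).ravel())
```

```text
holes [[ 0.6156  0.051 ]
 [ 0.6679  0.0509]
 [ 0.6153 -0.0489]
 [ 0.6674 -0.0485]] [0.64155525 0.00111792] [np.float64(89.78720074676691), np.float64(89.70409593075642)]
platform corners [0.58178954 0.05096612] [ 0.58344543 -0.04819627]
cheek inner top far [0.6122812 0.0880642] [0.66876407 0.08841696] near [ 0.61141728 -0.07568652] [ 0.66394255 -0.0778147 ]
Vtop far [0.60569321 0.06262714] [0.67220971 0.06262777] near [ 0.6045785  -0.05577339] [ 0.67059578 -0.06138301]
roller far end [0.54514413 0.04635023] [0.54512603 0.04613726]
[ 0.54523163 -0.0367264   0.21442279]
[0.5452878  0.03080474 0.35550441]
```

Run:
```python
from h import *
print(robot.observe()["eef_pos"])
plan((.6395,-.0015,.10),89.75);plan((.6395,-.0015,.0195),89.75)
```

```text
[ 0.54523163 -0.0367264   0.21442279]
 shift [ 3.6   9.45 11.4 ] rot [-0.005 -0.001 -0.004]
 shift [ 3.59  9.5  19.45] rot [-0.005 -0.001 -0.004]
```

>>> jog_arm([
  [[1.8,4.7,0,-0.005,0,0],[3.6,9.45,3,-0.005,0,-0.004],[3.6,9.45,8,-0.005,0,-0.004],[3.6,9.45,12.4,-0.005,0,-0.004],[3.6,9.45,12.4,-0.005,0,-0.004]],
])

```text
t: 9.88
eef_pos: [0.6381, -0.0015, 0.0874]
tcp_rot: [0.709, 0.705, -0.002, -0.003]
ft_force: [0.3, -0.1, -1.0]
gripper_width: 0.0282
finger_force: 60.9
```

Run:
```python
from h import *
print(robot.observe()["eef_pos"])
im=imaging.capture("wrist");cv2.imwrite("pics/w5.png",im)
print(ray("wrist",(321,68),robot.observe()["eef_pos"][2]+.018))
plan((.6395,-.0015,.0195),89.75)
```

```text
[ 0.638088   -0.00149172  0.08742466]
[0.63921755 0.08111293 0.10839451]
 shift [ 0.05 -0.01  7.09] rot [-0.001 -0.    -0.001]
```

View pics/w5.png

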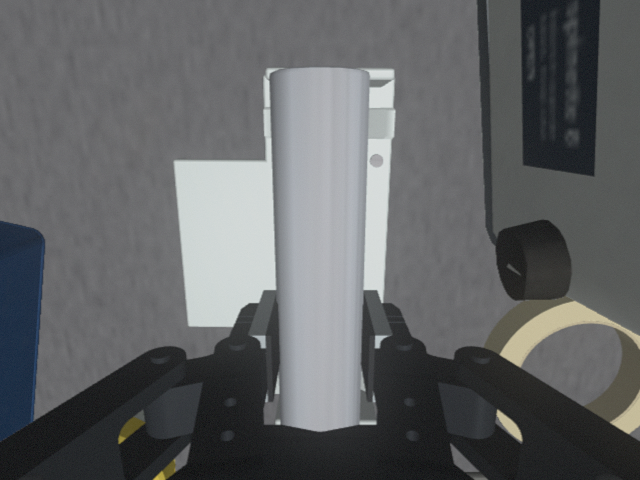

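The roller is over the cradle. The far V-block spans columns 264–395, the far cheek's inner edge is at about row 80, and the platform's left corners are at (175,161) and (188,326).

Run:
```python
from h import *
f=lambda u,v,z: ray("wrist",(u,v),z)[:2]
print("V",f(264,110,.034),f(395,110,.034),"hole",f(376.5,160.5,.006),"plat",f(175,161,.006),f(188,326,.006))
print("base",f(390,180,.006), "cheek",f(264,70,.041),f(394,70,.041),f(380,84,.041))
```

```text
V [0.61314588 0.07274656] [0.67329972 0.07237381] hole [0.66928942 0.04732084] plat [0.56015204 0.04772219] [ 0.55806465 -0.05081757]
base [0.67701627 0.03674547] cheek [0.61476386 0.08897294] [0.67093735 0.08862168] [0.66507774 0.08298186]
```

>>> jog_arm([
  [[-0.1,0.3,2,0,0,0],[-0.1,0.3,4,0,0,0],[-0.1,0.3,5.5,0,0,0],[-0.1,0.3,6.4,0,0,0],[-0.1,0.3,6.4,0,0,0]],
])

```text
t: 10.55
eef_pos: [0.6431, -0.0037, 0.0268]
tcp_rot: [0.709, 0.705, 0.0, 0.0]
ft_force: [-0.0, -0.2, -1.3]
gripper_width: 0.0282
finger_force: 61.1
```

>>> jog_arm([
  [[0,0,0.2,0,0,0],[0,0,0.4,0,0,0],[0,0,0.6,0,0,0],[0,0,0.6,0,0,0]],
])

```text
t: 11.05
eef_pos: [0.6431, -0.0038, 0.0208]
tcp_rot: [0.709, 0.705, 0.0, 0.0]
ft_force: [-1.2, 0.4, 0.5]
gripper_width: 0.028
finger_force: 61.4
```

>>> jog_arm([
  [[0,0,0.1,0,0,0],[0,0,0.15,0,0,0],[0,0,0.15,0,0,0]],
])

```text
t: 11.42
eef_pos: [0.6432, -0.0038, 0.0206]
tcp_rot: [0.709, 0.705, 0.001, 0.001]
ft_force: [-5.7, 0.1, 10.1]
gripper_width: 0.028
finger_force: 62.6
```

>>> jog_arm([
  [[0,0,0.1,0,0,0],[0,0,0.15,0,0,0],[0,0,0.15,0,0,0]],
])

```text
t: 11.8
eef_pos: [0.6432, -0.0038, 0.0205]
tcp_rot: [0.709, 0.705, 0.001, 0.001]
ft_force: [-9.1, 1.4, 19.9]
gripper_width: 0.0281
finger_force: 63.7
```

>>> jog_arm([
  [[0,0,0,0,0,0],[0,0,0,0,0,0],[0,0,0,0,0,0],[0,0,0,0,0,0],[0,0,0,0,0,0]],
], fingers=1)

```text
t: 12.42
eef_pos: [0.6387, -0.0036, 0.0154]
tcp_rot: [0.709, 0.705, -0.004, -0.004]
ft_force: [-16.9, -1.9, -1.1]
gripper_width: 0.0853
finger_force: 0.0
```

>>> jog_arm([
  [[0,0,-3,0,0,0],[0,0,-7,0,0,0],[0,0,-12,0,0,0],[0,0,-18,0,0,0],[0,0,-21,0,0,0]],
])

```text
t: 13.05
eef_pos: [0.6434, -0.0038, 0.2311]
tcp_rot: [0.709, 0.705, 0.002, 0.002]
ft_force: [0.4, -0.6, -1.3]
gripper_width: 0.0856
finger_force: 0.0
```

Run:
```python
from h import *
print(robot.observe()["eef_pos"])
im=imaging.capture("wrist");cv2.imwrite("pics/w6.png",im)
for q,z in {"roller":.032,"cradle":0,"cradle_seat":.032,"cradle_platform":.006}.items():
    for r in finder.place_of("wrist",q)[:1]:
        rr,cc=r["point"]; print(q,round(r["confidence"],2),np.round([cc,rr]),ray("wrist",(cc,rr),z).round(4))
plan((.40,-.245,.24),180);plan((.40,-.245,.24),0)
```

```text
[ 0.64341305 -0.00381103  0.23106519]
roller 0.73 [319. 204.] [6.439e-01 4.000e-04 3.200e-02]
cradle_platform 0.68 [261. 202.] [ 0.588  -0.0015  0.006 ]
 shift [-24.27 -24.1   -1.38] rot [-1.000e-03 -2.000e-03 -1.577e+00]
 shift [-24.27 -24.1   -1.38] rot [-2.000e-03  1.000e-03  1.565e+00]
```

View pics/w6.png

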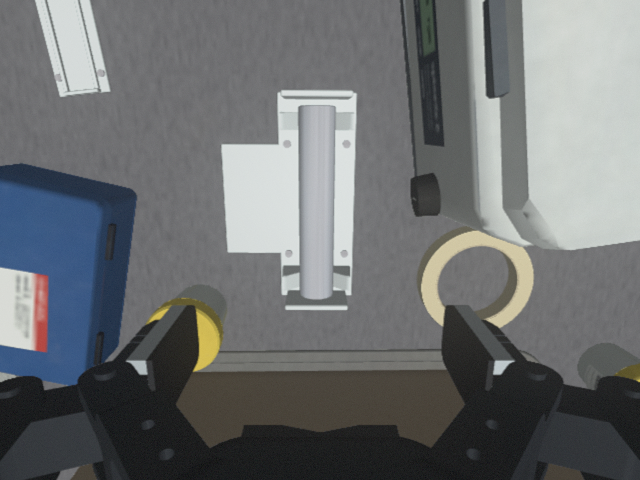

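The roller (columns 299–335, rows 105–298) sits across both V-blocks, well inside the cheeks at rows 97 and 300. The platform is at left, columns 222–298, and the cup stands clear at (195,330). Next is a look at the chock.

>>> jog_arm([
  [[0,-6,0,0,0,0],[-1,-12,0,0,0,0],[-6,-17,0,0,0,0],[-11,-21.5,0,0,0,0],[-16.5,-24,-1,0,0,0]],
])

```text
t: 13.92
eef_pos: [0.4046, -0.1578, 0.2344]
tcp_rot: [0.709, 0.705, 0.0, -0.002]
ft_force: [0.6, -0.5, 0.1]
gripper_width: 0.0854
finger_force: 0.0
```

>>> jog_arm([
  [[-5,-0.5,0,0,0,0],[-7.5,-0.5,0,0,0,0],[-7.5,-0.5,0,0,0,0]],
])

```text
t: 14.3
eef_pos: [0.4009, -0.2335, 0.2343]
tcp_rot: [0.71, 0.704, 0.0, -0.001]
ft_force: [0.3, 0.6, 0.5]
gripper_width: 0.0852
finger_force: 0.0
```

Run:
```python
from h import *
s=robot.observe();print(s["eef_pos"],s["qpos"].round(2),s["t"])
im=imaging.capture("wrist")
for q,z in {"chock":0}.items():
    for r in finder.place_of("wrist",q)[:1]:
        rr,cc=r["point"]; print(q,round(r["confidence"],2),np.round([cc,rr]),ray("wrist",(cc,rr),z).round(4))
        y=int(np.clip(rr-90,0,300));x=int(np.clip(cc-120,0,400));print(x,y)
        c=cv2.convertScaleAbs(im[y:y+180,x:x+240],alpha=2.5,beta=20)
        cv2.imwrite("pics/w7.png",cv2.resize(c,(720,540),interpolation=cv2.INTER_CUBIC))
```

```text
[ 0.40092664 -0.23354618  0.23425945] [-0.78  0.23  1.51  0.    1.4  -0.78] 14.3
chock 0.71 [299. 217.] [ 0.3799 -0.2456  0.    ]
178 126
```

View pics/w7.png

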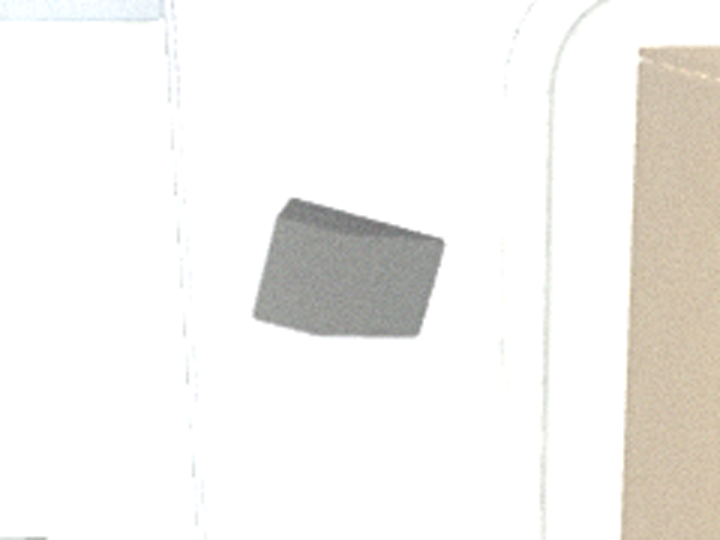

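The chock stands upright. Its tall block is at left (crop columns 255–345) and its thin edge at right, from (443,240) to (418,335). So it points roughly along world +x, turned about −15°.

Run:
```python
from h import *
f=lambda u,v,z: ray("wrist",(178+u/3,126+v/3),z)[:2]
a,b=f(443,240,.004),f(418,335,.004); c,d=f(280,217,.034),f(255,318,.034)
print(np.linalg.norm(a-b),np.linalg.norm(c-d)); F=(a+b)/2;B=(c+d)/2
u=(F-B)/np.linalg.norm(F-B); ang=np.degrees(np.arctan2(*u[::-1])); print(F,B,np.linalg.norm(F-B),ang,[np.degrees(np.arctan2(*(p-q)[::-1]))-90 for p,q in((a,b),(c,d))])
O=(B+F)/2+.001*u; G=O-.014*u; print("origin",O,"grasp",G)
plan((*G,.10),ang);plan((*G,.008),ang);plan((*G,.1),ang+180)
```

```text
0.031154107110487942 0.030343245219215494
[ 0.40116142 -0.24999956] [ 0.35489026 -0.2369765 ] 0.04806890995545336 -15.719301316947146 [np.float64(-14.749590730220959), np.float64(-15.887744542752927)]
origin [ 0.37898844 -0.24375895] grasp [ 0.36551204 -0.23996601]
 shift [-0.87 -3.56 13.48] rot [-2.000e-03 -1.000e-03  1.839e+00]
 shift [-0.88 -3.55 22.68] rot [-2.000e-03 -1.000e-03  1.839e+00]
 shift [-0.87 -3.56 13.48] rot [ 1.000e-03 -2.000e-03 -1.302e+00]
```

>>> jog_arm([
  [[0,-1,0,0,0,0.18],[0,-2,1,0,0,0.36],[-0.8,-3,2,0,0,0.54],[-0.8,-3.5,4,0,0,0.72],[-0.8,-3.5,6,0,0,0.9]],
])

```text
t: 15.02
eef_pos: [0.3664, -0.2389, 0.175]
tcp_rot: [0.946, 0.324, 0.0, -0.0]
ft_force: [0.7, 0.2, 0.1]
gripper_width: 0.0857
finger_force: 0.0
```

>>> jog_arm([
  [[0,0,1,0,0,0.18],[0,0,2,0,0,0.36],[0,0,3,0,0,0.54],[0,0,4,0,0,0.72],[0,0,5,0,0,0.9]],
])

```text
t: 15.65
eef_pos: [0.3667, -0.2389, 0.1253]
tcp_rot: [0.993, -0.119, 0.0, -0.0]
ft_force: [1.2, -1.4, 0.9]
gripper_width: 0.0856
finger_force: 0.0
```

>>> jog_arm([
  [[0,0,1,0,0,0.04],[0,0,1,0,0,0.04]],
])

```text
t: 15.9
eef_pos: [0.3665, -0.2389, 0.1152]
tcp_rot: [0.991, -0.136, -0.0, -0.001]
ft_force: [0.1, -0.8, 0.6]
gripper_width: 0.0855
finger_force: 0.0
```

Run:
```python
from h import *
s=robot.observe();print(s["eef_pos"],s["qpos"].round(2),s["t"])
im=imaging.capture("wrist");cv2.imwrite("pics/w8.png",cv2.convertScaleAbs(im,alpha=1.6,beta=20))
plan((.3655,-.24,.008),-15.5)
```

```text
[ 0.36646121 -0.23894703  0.11523948] [-0.85  0.32  1.78  0.    1.04  0.99] 15.9
 shift [-0.1   0.1  10.77] rot [-0.001 -0.    -0.002]
```

View pics/w8.png

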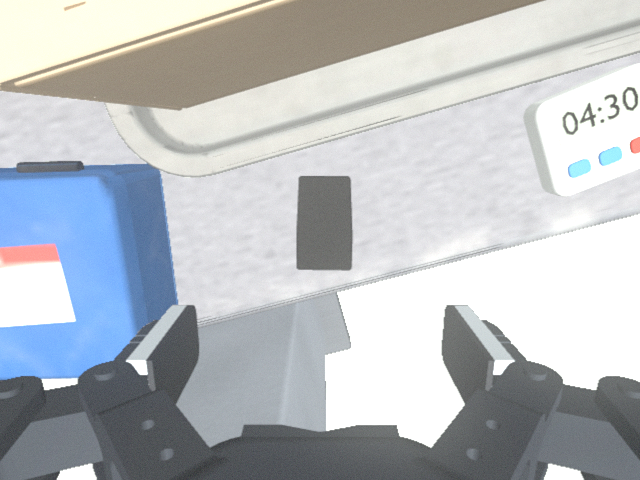

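The chock is squared up in the view, thin edge at row 177 (columns 301–350) and back at row 269 (columns 297–352). The open fingers straddle its line and the timer is clear at right.

Run:
```python
from h import *
F=ray("wrist",(325.5,177),.004)[:2];B=ray("wrist",(324.5,269),.034)[:2]
d=F-B;u=d/np.linalg.norm(d);ang=np.degrees(np.arctan2(*d[::-1]));O=(F+B)/2+.001*u;G=O-.014*u;print(F,B,np.linalg.norm(d),ang,O,G)
plan((*G,.008),ang)
```

```text
[ 0.40102162 -0.25336954] [ 0.35397356 -0.23936025] 0.0490895034793322 -16.581722336785816 [ 0.378456   -0.24665027] [ 0.36503821 -0.24265492]
 shift [-0.07  0.37 10.77] rot [-0.001 -0.     0.017]
```

>>> jog_arm([
  [[-0.1,0.3,3,0,0,0.01],[-0.1,0.3,6,0,0,0.01],[-0.1,0.3,9,0,0,0.01],[-0.1,0.3,10.8,0,0,0.01],[-0.1,0.3,10.8,0,0,0.01]],
])

```text
t: 16.58
eef_pos: [0.3648, -0.2424, 0.0074]
tcp_rot: [0.99, -0.142, -0.0, -0.001]
ft_force: [-0.7, -0.4, 0.9]
gripper_width: 0.0854
finger_force: 0.0
```

>>> jog_arm([
  [[0,0,0,0,0,0],[0,0,0,0,0,0],[0,0,0,0,0,0],[0,0,0,0,0,0],[0,0,0,0,0,0]],
], fingers=0)

```text
t: 17.2
eef_pos: [0.3651, -0.2431, 0.0085]
tcp_rot: [0.99, -0.142, 0.001, 0.0]
ft_force: [0.5, 1.3, 7.4]
gripper_width: 0.0309
finger_force: 59.9
```

>>> jog_arm([
  [[0,0,-1,0,0,0],[0,0,-4,0,0,0],[0,0,-8,0,0,0],[0,0,-13,0,0,0],[0,0,-17,0,0,0.09]],
])

```text
t: 17.82
eef_pos: [0.3646, -0.2428, 0.1802]
tcp_rot: [0.982, -0.187, 0.001, 0.0]
ft_force: [1.2, -0.1, 0.1]
gripper_width: 0.0306
finger_force: 59.7
```

Run:
```python
from h import *
s=robot.observe();print(s["eef_pos"],s["qpos"].round(2),s["t"])
plan((.40,0,.17),0); plan((.58,-.002,.1),-.25)
```

```text
[ 0.36456282 -0.24282557  0.18023495] [-0.86  0.24  1.68  0.    1.23  1.09] 17.825
 shift [ -5.65 -23.88   1.  ] rot [ 0.001 -0.002 -0.377]
 shift [ 11.14 -30.33   8.04] rot [ 0.001 -0.002 -0.373]
```

>>> jog_arm([
  [[-1,-5.5,0,0,0,-0.1],[-2.5,-11.5,0,0,0,-0.2],[-4,-17,0,0,0,-0.3],[-4,-22,0.5,0,0,-0.37],[1,-25,1,0,0,-0.37]],
])

```text
t: 18.45
eef_pos: [0.4647, -0.0112, 0.1689]
tcp_rot: [1.0, -0.001, 0.0, -0.0]
ft_force: [1.7, -2.3, -0.1]
gripper_width: 0.0311
finger_force: 59.8
```

```bash
python3 -c "
from h import *
s=robot.observe();print(s['eef_pos'],s['qpos'].round(2))
plan((.575,-.002,.08),-.25)"
```

```text
[ 0.46465516 -0.01120017  0.16886892] [-0.28  0.29  1.63  0.    1.22  1.29]
 shift [11.03 -0.94  8.9 ] rot [-0.    -0.001  0.003]
```

>>> jog_arm([
  [[5.5,-0.5,3,0,0,0],[10.8,-0.9,7,0,0,0],[10.8,-0.9,9,0,0,0],[10.8,-0.9,9,0,0,0]],
])

```text
t: 18.95
eef_pos: [0.5729, -0.0053, 0.0767]
tcp_rot: [1.0, -0.002, -0.001, -0.0]
ft_force: [0.2, 0.3, 0.1]
gripper_width: 0.031
finger_force: 59.8
```

Run:
```python
from h import *
s=robot.observe();print(s['eef_pos'],s['qpos'].round(2),s['t'])
im=imaging.capture("wrist");cv2.imwrite("pics/w9.png",im)
for q,z in {"roller":.032,"chock":s['eef_pos'][2]-.008,"cradle":0,"cradle_seat":.032,"cradle_platform":.006}.items():
    for r in finder.place_of("wrist",q)[:1]:
        rr,cc=r["point"]; print(q,round(r["confidence"],2),np.round([cc,rr]),ray("wrist",(cc,rr),z).round(4))
    print(finder.spot_in("wrist",q)[:1])
# held chock thin edge: dark blob near centre columns
g=im.max(2)
for c in (300,325,340): print(c,[int(v) for v in g[150:330:6,c]])
plan((.575,-.001,.0145),-.25)
```

```text
[ 0.57290851 -0.00534331  0.07669612] [-0.22  0.57  1.45  0.    1.12  1.36] 18.95
roller 0.65 [313. 122.] [ 0.6425 -0.0038  0.032 ]
[{'box': [113.1, 85.0, 505.2, 161.3], 'confidence': 0.65}]
chock 0.66 [320. 269.] [ 0.5868 -0.0064  0.0687]
[{'box': [270.9, 208.3, 367.2, 377.4], 'confidence': 0.8}]
[{'box': [80.1, 46.1, 535.9, 280.6], 'confidence': 0.73}]
[{'box': [81.8, 49.7, 533.6, 284.7], 'confidence': 0.94}]
cradle_platform 0.91 [309. 223.] [ 0.5907 -0.0006  0.006 ]
[{'box': [80.4, 49.3, 538.1, 280.4], 'confidence': 0.96}]
300 [162, 128, 222, 221, 221, 221, 221, 222, 222, 221, 72, 75, 73, 68, 68, 68, 68, 66, 64, 58, 59, 57, 55, 53, 55, 55, 50, 48, 47, 45]
325 [163, 130, 223, 220, 221, 221, 221, 222, 222, 220, 65, 73, 71, 68, 63, 63, 59, 62, 57, 61, 57, 55, 53, 47, 53, 50, 51, 46, 45, 47]
340 [163, 132, 223, 222, 222, 222, 221, 222, 220, 220, 69, 73, 70, 69, 64, 67, 65, 62, 59, 54, 52, 56, 51, 51, 51, 48, 50, 46, 45, 47]
 shift [ 0.11 -0.47  6.38] rot [ 0.    -0.001 -0.001]
```

>>> jog_arm([
  [[0.1,-0.4,2,0,0,0],[0.1,-0.4,4,0,0,0],[0.1,-0.4,5.5,0,0,0],[0.1,-0.4,6,0,0,0],[0.1,-0.4,6,0,0,0]],
])

```text
t: 20.12
eef_pos: [0.575, -0.0017, 0.0181]
tcp_rot: [1.0, -0.003, 0.001, -0.0]
ft_force: [0.1, 0.1, -1.4]
gripper_width: 0.0309
finger_force: 59.8
```

>>> jog_arm([
  [[0,0,0.1,0,0,0],[0,0,0.2,0,0,0],[0,0,0.2,0,0,0]],
])

```text
t: 20.5
eef_pos: [0.5749, -0.0017, 0.0162]
tcp_rot: [1.0, -0.003, 0.001, 0.0]
ft_force: [-0.6, -0.4, -1.1]
gripper_width: 0.0309
finger_force: 59.8
```

>>> jog_arm([
  [[0,0,0.1,0,0,0],[0,0,0.2,0,0,0],[0,0,0.2,0,0,0]],
])

```text
t: 20.88
eef_pos: [0.5749, -0.0016, 0.0146]
tcp_rot: [1.0, -0.003, 0.001, 0.0]
ft_force: [-1.8, 0.4, 5.4]
gripper_width: 0.031
finger_force: 60.6
```

>>> jog_arm([
  [[0,0,0.1,0,0,0],[0,0,0.1,0,0,0]],
])

```text
t: 21.12
eef_pos: [0.5749, -0.0016, 0.0145]
tcp_rot: [1.0, -0.003, 0.001, 0.0]
ft_force: [-5.0, 0.6, 14.3]
gripper_width: 0.031
finger_force: 61.8
```

>>> jog_arm([
  [[0,0,-0.12,0,0,0],[0.7,0,-0.12,0,0,0],[1.4,0,-0.12,0,0,0],[2.1,0,-0.12,0,0,0],[2.7,0,-0.12,0,0,0]],
])

```text
t: 21.75
eef_pos: [0.602, -0.0017, 0.0146]
tcp_rot: [1.0, -0.003, 0.0, -0.0]
ft_force: [-3.8, -0.1, 6.4]
gripper_width: 0.0309
finger_force: 60.7
```

>>> jog_arm([
  [[0.1,0,0,0,0,0],[0.2,0,0,0,0,0],[0.2,0,0,0,0,0]],
])

```text
t: 22.12
eef_pos: [0.6037, -0.0018, 0.0146]
tcp_rot: [1.0, -0.003, 0.0, 0.0]
ft_force: [-3.6, 1.4, 7.3]
gripper_width: 0.0311
finger_force: 60.9
```

>>> jog_arm([
  [[0.1,0,0,0,0,0],[0.15,0,0,0,0,0],[0.15,0,0,0,0,0]],
])

```text
t: 22.5
eef_pos: [0.6042, -0.0017, 0.0146]
tcp_rot: [1.0, -0.003, -0.001, -0.0]
ft_force: [-9.0, -0.7, 9.4]
gripper_width: 0.0309
finger_force: 61.2
```

>>> jog_arm([
  [[-0.1,0,-0.05,0,0,0],[-0.1,0,-0.05,0,0,0],[-0.1,0,-0.05,0,0,0],[-0.1,0,-0.05,0,0,0],[-0.1,0,-0.05,0,0,0]],
], fingers=1)

```text
t: 23.12
eef_pos: [0.6044, -0.0018, 0.0146]
tcp_rot: [1.0, -0.003, 0.0, -0.0]
ft_force: [0.6, -0.2, -0.1]
gripper_width: 0.0851
finger_force: 0.0
```

>>> jog_arm([
  [[0,0,-2,0,0,0],[0,0,-5,0,0,0],[-3,0,-8,0,0,0],[-5,0,-10,0,0,0],[-5,0,-10,0,0,0]],
])

```text
t: 23.75
eef_pos: [0.5542, -0.0015, 0.1161]
tcp_rot: [1.0, -0.003, 0.002, 0.0]
ft_force: [-0.1, 0.1, -0.1]
gripper_width: 0.0854
finger_force: 0.0
```

Run:
```python
from h import *
s=robot.observe();print(s['eef_pos'],s['t'])
im=imaging.capture("wrist");cv2.imwrite("pics/w10.png",im)
D={}
for q,z in {"roller":.032,"chock":.006,"cradle":0,"cradle_seat":.032,"cradle_platform":.006}.items():
    for r in finder.place_of("wrist",q)[:1]:
        rr,cc=r["point"]; print(q,round(r["confidence"],2),np.round([cc,rr]),ray("wrist",(cc,rr),z).round(4))
    print(finder.spot_in("wrist",q)[:1])
g=im.max(2); m=(g<100).astype(np.uint8); n,l,st,ce=cv2.connectedComponentsWithStats(m)
for i in range(1,n):
    if st[i][4]>500:
        c=max(cv2.findContours((l==i).astype(np.uint8),cv2.RETR_EXTERNAL,cv2.CHAIN_APPROX_NONE)[0],key=len); print(st[i],cv2.approxPolyDP(c,4,True).reshape(-1,2).tolist()[:10])
```

```text
[ 0.55424507 -0.00154582  0.11610653] 23.75
roller 0.97 [317.  84.] [ 0.6424 -0.0013  0.032 ]
[{'box': [153.4, 52.0, 479.7, 118.8], 'confidence': 0.65}]
chock 0.65 [320. 133.] [ 0.6172 -0.0026  0.006 ]
[{'box': [287.6, 118.8, 347.7, 185.7], 'confidence': 0.72}]
cradle 0.44 [323. 134.] [ 0.6166 -0.0043  0.    ]
[{'box': [128.1, 23.7, 506.3, 233.6], 'confidence': 0.85}]
cradle_seat 0.37 [481. 273.] [ 0.5388 -0.0951  0.032 ]
[{'box': [128.8, 25.0, 505.7, 237.2], 'confidence': 0.68}]
cradle_platform 0.9 [318. 182.] [ 0.5887 -0.0011  0.006 ]
[{'box': [126.5, 26.6, 507.4, 232.9], 'confidence': 0.7}]
[ 553    0   46  260 1456] [[598, 0], [592, 2], [555, 259]]
[    0     0   640   480 84096] [[639, 0], [585, 285], [587, 315], [572, 358], [597, 382], [595, 389], [565, 384], [557, 364], [554, 370], [527, 361]]
[ 465   29   33  116 1745] [[497, 29], [473, 48], [482, 82], [478, 104], [466, 118], [465, 141], [484, 144]]
[ 290  117   60   68 4004] [[291, 117], [291, 183], [347, 184], [348, 117]]
```

```bash
python3 -c "
from h import *
print(order.finish_job())"
```

```text
the job is handed in; nothing more can be done
None
```

I drew the roller out, seated it in both V-blocks and pushed the chock up against its middle, then handed the job in at about 24 s; the hand-in call gave no verdict. My last measurements put the chock about 25 mm before the seat, within the allowed 16 to 31.5 mm. My moves kept clear of the cup and timer, though I did not measure them again at the end.

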